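# Rake the jar lid out from under the riser

## Robot

A 6-joint arm with a two-finger parallel gripper is mounted at the origin on a cart in front of the work surface, level with it; the furniture and walls round the work are solid. World frame = base frame: x ahead of the robot, y to its left, z up, the work surface at z = 0. Lengths are in m, angles in rad, forces in N, time in s.
With the tool pointing down it reaches from about 0.25 to 0.775 m from the base axis. Payload 4 kg.
Tool frame: the origin (TCP) lies on the centre line of the jaws, within the pads' length; the fingertips stand 14 mm ahead of it and the grasp point (between the pads) lies 5 mm behind it (robot.tcp_to_tips is the distance from the TCP to the fingertips, in m); z points along the fingers, y is the line along which they close (so a half turn about z gives the same grasp; the last joint's range is limited). The gripper opens to 94 mm and grips with 3 to 60 N. Pads are 16 mm wide; open, the fingers measure 119 mm over their backs; the gripper's body (75 mm by 177 mm) begins 78 mm behind the grasp point.
Start: joints at [1.222, 0.087, 1.371, -0, 1.684, -0.103], TCP at [0.134, 0.533, 0.22] pointing down, gripper open.
Joint ranges: [-3.1, 3.1], [-0.76, 2.03], [0.27, 2.55], [-1.08, 4.22], [0.17, 2.65], [-2.57, 2.57]. Speed limits (rad/s): [2.79, 2.79, 3.14, 3.14, 3.14, 3.14].

## Interface

Orientations are given as [roll, pitch, yaw] about the fixed x, y, z axes, in that order (R = Rz(yaw) Ry(pitch) Rx(roll)).
In Python, from bench import robot gives the robot as it stands.
- The arm moves only by the tool carry_out, never from a script. Its argument "increments" is a list of rows, each a list of 3 entries, a list of its own where there are three numbers: the closure in counts, from 0 (fully open) to 255 (shut), then the shift along the tool's x, y, z in mm, then the turn about the tool's z in degrees. In form: [[fingers, [dx, dy, dz], twist], ...]. A call has 1 to 8 rows; each row shifts and turns the commanded pose from where the row before left it, along the tool's axes as they then stand; what a row does not reach is not made up. A row lasts 1/10 s, in which the tool goes at most 50 mm and 8.59 degrees, less where a joint would pass 70% of its speed; a pose out of reach is approached as far as the arm can. A call with a gripper value outside its range is refused whole. The fingers move at their own pace and stop on an object; the grip force is fixed at half the most. Time passes only in rows, so rows that do not move let the fingers close. It gives the time, the measured TCP pose, the force, the opening and the grip force at its end, in the units of the state.
- robot.get_obs(): the state, without advancing time (a new reading comes with each control period).
- robot.snapshot(name): name is "scene" or "top"; returns the picture (420x560x3 uint8, blue, green, red); there is no depth.
- robot.get_calibration(name): a dict with "vfov" (degrees; the focal length in pixels is half the picture's height over the tangent of half this angle, whatever the lens; pixels are square), "cx", "cy" (the principal point, pixels), "T" (4x4, takes a point from camera to world coordinates). Camera axes: x right, y down, z forward; pixel columns grow to the right and rows downward; lengths in m; the calibration is good to about 2 mm. A picture is of the moment at which its call begins. get_calibration takes no time and is no camera call.
- robot.close_job(): hands the job in; it is judged then, once.
The state is a dict: "time": time; "joint_positions": joint angles; "qvel": joint speeds; "joint_torque": joint torques, N m; "tool_pos": TCP position; "ee_rot": TCP orientation; "wrist_force": force on the tool from outside, world axes, zero at the start; "wrist_torque": the same for the moment, N m; "width": finger opening in m; "finger_force": force on a finger pad.
Only numpy, scipy, OpenCV 4.12 (cv2) and the standard library are available. Lean on these libraries where they do the work, as an engineer would, in place of code of your own. Each camera call takes 0.05 s, during which the arm holds its last target. There are 200 camera calls.

## Task

The jar lid has ended up too far back under the low clear riser for the gripper. Draw the bench rake out of its dock by the blade end, set it down and take it again by its wooden handle, reach in blade first and drag the lid along the table until all of it is clear in front of the riser, open side up, never touching the lid with the gripper. Then lay the rake flat on the table in the open, out of both the lid and the riser, and leave the tape roll, jar, beakers and notebook where they are.

Things in the scene. Friction and masses are not known exactly. Their poses are not given: they have to be found in the camera images.
- riser: Fixed clear acrylic riser, 172 deep, 256 wide, 80 mm high, open only in front; walls and roof 6 mm. Inside 244 wide (y -122 to 122), 166 deep, 74 mm high. Origin on the table under the middle of the roof's front edge; x points into the riser, away from the robot, y to its left, z up. Droppers and a vial fixed on the roof, 125 mm or more behind that edge, reach 180 mm above the table.
- jar_lid: Shallow round amber plastic jar lid, open side up under the riser beside the taller tape roll; 105 mm diameter, 19 high, floor 2 mm thick, free inside to 40 mm radius, about 40 g: a blade put down in it can hook its near wall. Origin: centre of its underside, z up. Starts with its centre 85 to 98 mm behind the riser's front edge, 55 to 67 mm left or right of the riser's middle.
- rake: Bench rake, 183 mm long, 0.12 kg. Wooden handle 90 long (x -45 to 45 mm), 22 wide, 30 high; steel shaft 10 wide, 9 high, lower face 20 mm above the underside, to x = 135 mm; there a cross blade 5 thick, 50 wide (y), from the underside up to 30 mm. Origin: underside, middle of the handle; x points to the blade, z up. Rests level on handle and blade; centre of mass about 30 mm ahead of the origin.
- rake_blade (a point): Middle of the lower edge of the rake's blade. At the start the handle is in the dock, and the blade with some 65 mm of shaft sticks out of the mouth.
- rake_butt (a point): Underside of the rear end of the rake's handle.
- dock: Fixed grey tool dock: floorless sleeve 130 long (x), 52 wide, 48 mm high; tunnel 36 wide, 40 high, open only at its -x end (mouth 65 mm from the origin, facing the robot); back wall's inner face at x = 57 mm. Origin: centre of its footprint on the table. The rake lies in it handle first, blade pointing out along the dock's -x. Stands right or left of the riser's front.
- tape: Roll of tan tape lying flat under the riser beside the lid, 93 mm diameter, 48 mm high. Origin at the centre of its underside. Leave it alone.
- jar: Glass jar with green twist lid, 90 mm diameter, 69 mm high, on the other side of the riser's front from the dock. Origin at the centre of its underside. Leave it alone.
- beaker: Larger plastic beaker, 73 mm diameter, 76 mm high, on the right of the table. Origin at the centre of its underside. Leave it alone.
- small_beaker: Smaller plastic beaker, 65 mm diameter, 65 mm high, on the right of the table further back. Origin at the centre of its underside. Leave it alone.
- notes: Closed spiral notebook, 210 x 153 x 16 mm, lying at the left of the table. Origin at the centre of its underside. Leave it alone.
Things that resemble listed ones, but are neither listed nor needed, are in the scene too. There is more than one size of the rake; the one meant has the size given above.

How it is judged:
By the outcome, as a careful person would: the job done as asked, in the order asked, and still so for the second after the job is handed in, with the robot touching nothing.
It also fails if it takes over 59 s, if anything falls off the work surface, if the arm or the gripper's body presses on something with over 40 N, if the wrist force passes 120 N, or if a joint passes its speed limit or range.

## Working session

There is one attempt and no reset: what is moved stays moved. The work goes in short steps, Python scripts to look and compute and a tool call to move; the robot and the scene stay as the last step left them, time stands still between calls to the robot, and variables do not carry over. Pictures are saved under pics/ and viewed, at most 11 in all, crops included, and the job is handed in when it is done.

Besides the shell and the picture viewer there is one more tool, called after "Call:" as name(argument=value, ...), one argument or row to a line, values as JSON. carry_out: Moves the arm, as the interface text tells. Its arguments: {"type":"object","properties":{"increments":{"type":"array","items":{"type":"array"}}},"required":["increments"]}

```bash
mkdir -p pics; python3 - <<'E'
from bench import robot
import cv2
for n in("scene","top"):
    im=robot.snapshot(n); cv2.imwrite(f"pics/{n}0.png",cv2.resize(im,(784,588),interpolation=cv2.INTER_CUBIC))
    c=robot.get_calibration(n); print(n,c)
o=robot.get_obs(); print(o)
E
```

```text
scene {'vfov': 44.707614504009726, 'cx': 281.5365059591591, 'cy': 208.16274956033723, 'T': array([[ 8.41141380e-01, -2.35674475e-01,  4.86763516e-01,
        -1.66211747e-01],
       [-5.40815288e-01, -3.66464145e-01,  7.57114822e-01,
        -1.14730110e+00],
       [-5.12626438e-05, -9.00089758e-01, -4.35704516e-01,
         7.08298052e-01],
       [ 0.00000000e+00,  0.00000000e+00,  0.00000000e+00,
         1.00000000e+00]])}
top {'vfov': 42.02017631271239, 'cx': 283.4342557635016, 'cy': 214.4601788237248, 'T': array([[ 0.44250208, -0.8493485 ,  0.28774821, -0.03633028],
       [-0.89674192, -0.41666935,  0.14913276, -0.30355045],
       [-0.00676983, -0.32402744, -0.94602346,  1.99230285],
       [ 0.        ,  0.        ,  0.        ,  1.        ]])}
{'time': 0.1, 'joint_positions': array([ 1.22188532e+00,  8.78899943e-02,  1.37207954e+00, -3.61498140e-05,
        1.68356443e+00, -1.03096907e-01]), 'qvel': array([-7.95346007e-05,  3.86951228e-04, -3.24419952e-03, -1.95335300e-04,
       -1.53361806e-04,  4.15096513e-04]), 'joint_torque': array([ 2.24042575e-03, -3.41251981e+01, -3.03302586e+01,  7.20385252e-02,
        3.03646596e-02, -1.02422089e-04]), 'tool_pos': array([0.13370051, 0.53303858, 0.21842827]), 'ee_rot': array([-3.13965795e+00, -1.64051588e-04,  2.89577437e+00]), 'wrist_force': array([0.49811938, 0.59219719, 0.99516605]), 'wrist_torque': array([-0.04717   , -0.00464299,  0.05076531]), 'finger_force': 0.0, 'width': 0.09404507961692095}
```

View pics/scene0.png

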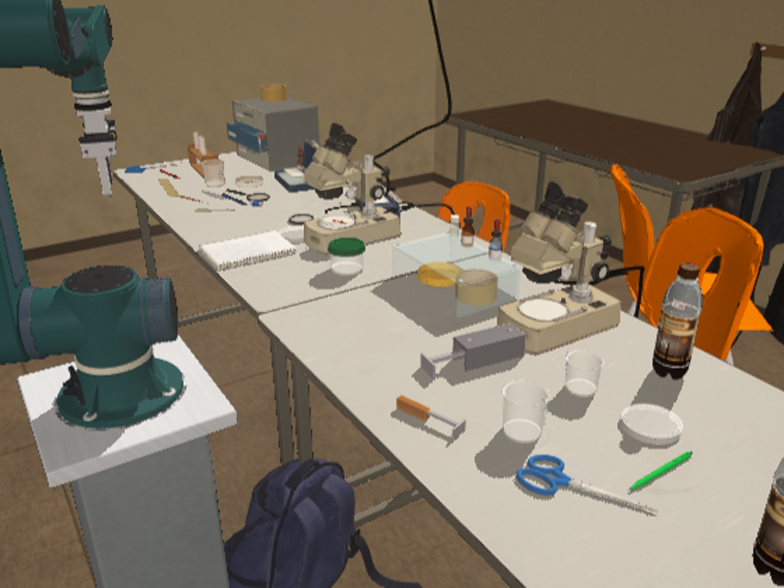

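View pics/top0.png

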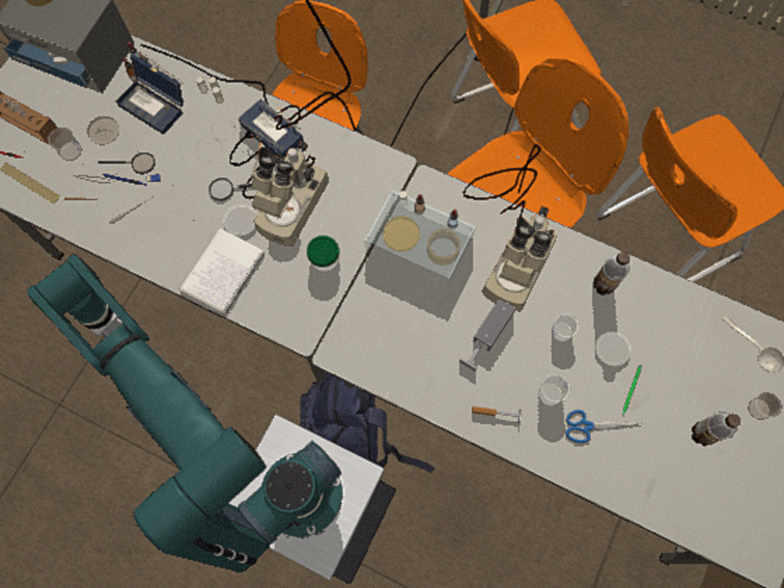

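The scene view shows the riser at about (455,275) with the lid on the left and the tape on the right. The dock is at (490,345) with the rake blade sticking out at (428,365), the jar is at (346,255), and a smaller decoy rake lies at (430,415). I'll enlarge crops of the riser and dock next.

```bash
cat > h.py <<'E'
from bench import robot
import cv2,numpy as np
def crop(n,x0,y0,w,h,f,name):
    im=robot.snapshot(n); cv2.imwrite(f"pics/{name}.png",cv2.resize(im[y0:y0+h,x0:x0+w],None,fx=f,fy=f,interpolation=cv2.INTER_CUBIC))
def px(n,u,v,z=0.):
    c=robot.get_calibration(n); f=210/np.tan(np.radians(c["vfov"]/2)); T=c["T"]
    d=T[:3,:3]@[(u-c["cx"])/f,(v-c["cy"])/f,1]; return T[:3,3]+d*(z-T[2,3])/d[2]
def proj(n,P):
    c=robot.get_calibration(n); f=210/np.tan(np.radians(c["vfov"]/2)); T=c["T"]
    q=T[:3,:3].T@(np.array(P)-T[:3,3]); return np.array([c["cx"]+f*q[0]/q[2],c["cy"]+f*q[1]/q[2]])
E
python3 - <<'E'
from h import *
crop("scene",265,155,130,125,4.8,"c1s"); 
crop("top",255,130,120,140,4.2,"c1t")
E
```

```text
(no output)
```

View pics/c1s.png

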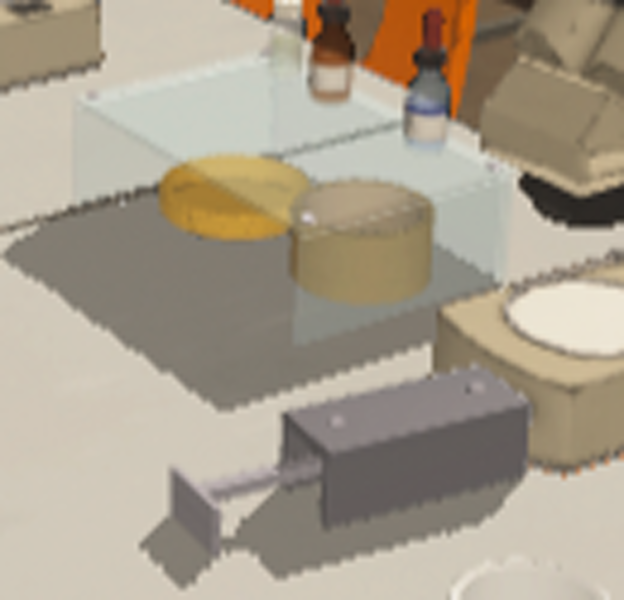

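View pics/c1t.png

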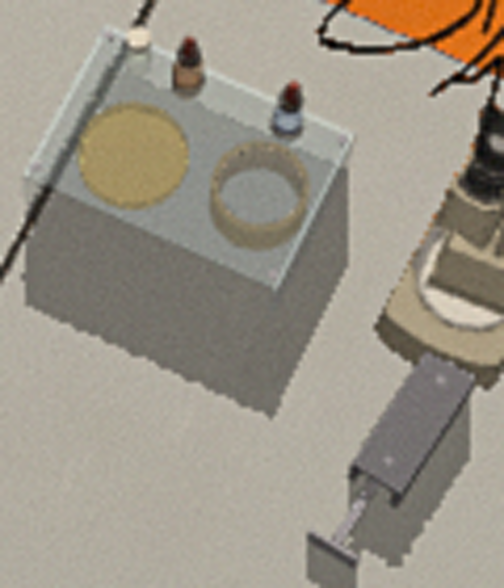

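Both crops show the parts clearly. Top crop: riser roof corners (27,175), (108,32), (352,135), (275,287), lid (133,155), tape (260,193), dock roof corners (352,468), (400,500), (475,375), (425,355), and blade top edge from (308,535) to (357,565). Scene crop: dock corners (283,412), (330,450), (528,403), (480,367), and blade top edge from (172,470) to (216,510).

```bash
python3 - <<'E'
from h import *
np.set_printoptions(precision=4,suppress=True)
t=lambda u,v,z:px("top",255+u/4.2-.4,130+v/4.2-.4,z)[:2]
s=lambda u,v,z:px("scene",265+u/4.8-.4,155+v/4.8-.4,z)[:2]
def show(k,a):
    a=np.array(a);print(k,a.tolist() if 0 else a.round(4).tolist(),'mean',a.mean(0))
show("riser t FL BL BR FR",[t(*p,.08) for p in[(27,175),(108,32),(352,135),(275,287)]])
show("riser s FL BL BR FR",[s(*p,.08) for p in[(78,97),(265,58),(505,165),(303,228)]])
show("dock t ML MR BR BL",[t(*p,.048) for p in[(352,468),(400,500),(475,375),(425,355)]])
show("dock s",[s(*p,.048) for p in[(283,412),(330,450),(528,403),(480,367)]])
show("blade t",[t(*p,.03) for p in[(308,535),(357,565)]])
show("blade s",[s(*p,.03) for p in[(172,469),(216,510)]])
show("blade s bottom",[s(*p,0) for p in[(178,515),(217,555)]])
show("lid",[t(133,155,.01),s(236,190,.019)])
show("tape",[t(260,188,.048),s(362,210,.048)])
q=lambda n,u,v,z:px(n,u/1.4,v/1.4,z)[:2]
print("jar",q("top",323,249,.069),q("scene",347,247,.069))
print("beaker",q("top",553,388,.076),q("scene",524,393,.076))
print("notes", [q("top",*p,.016) for p in[(217,231),(264,248),(226,312),(181,291)]])
print("small rake",[q("top",*p,.015) for p in[(472,410),(520,418)]], "table edge",q("top",315,357,0),q("top",470,430,0))
E
```

```text
riser t FL BL BR FR [[0.6634, 0.1512], [0.8244, 0.1492], [0.8287, -0.0964], [0.6641, -0.0961]] mean [0.7452 0.027 ]
riser s FL BL BR FR [[0.669, 0.1559], [0.8196, 0.146], [0.8359, -0.0883], [0.67, -0.094]] mean [0.7486 0.0299]
dock t ML MR BR BL [[0.5515, -0.2253], [0.5434, -0.2751], [0.6783, -0.2881], [0.676, -0.2405]] mean [ 0.6123 -0.2572]
dock s [[0.5591, -0.2231], [0.5554, -0.2695], [0.6786, -0.288], [0.684, -0.242]] mean [ 0.6193 -0.2557]
blade t [[0.4841, -0.2152], [0.4784, -0.265]] mean [ 0.4812 -0.2401]
blade s [[0.491, -0.2155], [0.4865, -0.2624]] mean [ 0.4888 -0.2389]
blade s bottom [[0.495, -0.2162], [0.4896, -0.2603]] mean [ 0.4923 -0.2383]
lid [[0.7511, 0.0875], [0.7499, 0.0819]] mean [0.7505 0.0847]
tape [[0.7577, -0.0392], [0.7611, -0.0391]] mean [ 0.7594 -0.0392]
jar [0.5924 0.2451] [0.5845 0.2256]
beaker [ 0.51   -0.4624] [ 0.5137 -0.4665]
notes [array([0.5265, 0.5548]), array([0.5397, 0.41  ]), array([0.3299, 0.41  ]), array([0.3279, 0.5519])]
small rake [array([ 0.3806, -0.3009]), array([ 0.4165, -0.4211])] table edge [0.3285 0.1364] [ 0.3338 -0.3179]
```

The dock yaw comes out at about -7.4°, and the blade is near (0.487,-0.239). The riser front is at x≈0.667 and its middle at y≈0.029. The lid is at (0.751,0.086). I'll fly to above the shaft just behind the blade.

Call:
carry_out(
  increments=[
    [130,[-25,-30,3],0],
    [130,[-25,-30,3],0],
    [130,[-25,-30,3],0],
    [130,[-25,-30,3],0],
    [130,[-25,-30,3],0],
    [130,[-25,-30,3],0],
    [130,[-25,-30,3],0],
    [130,[-25,-30,3],0],
  ],
)

```text
time: 1.0
tool_pos: [0.2696, 0.2506, 0.1953]
ee_rot: [3.141, 0.0, 2.896]
wrist_force: [1.2, -0.9, 0.7]
width: 0.0461
finger_force: 0.0
```

Call:
carry_out(
  increments=[
    [130,[-25,-30,3],0],
    [130,[-25,-30,3],0],
    [130,[-25,-30,3],0],
    [130,[-25,-30,3],0],
    [130,[-25,-30,3],0],
    [130,[-25,-30,3],0],
    [130,[-25,-30,3],0],
    [130,[-25,-30,3],0],
  ],
)

```text
time: 1.8
tool_pos: [0.4053, -0.0311, 0.1713]
ee_rot: [3.141, 0.0, 2.895]
wrist_force: [0.8, 0.0, -0.2]
width: 0.0462
finger_force: 0.0
```

Call:
carry_out(
  increments=[
    [130,[-25,-30,3],0],
    [130,[-25,-30,3],0],
    [130,[-25,-30,3],0],
    [130,[-25,-30,3],0],
    [130,[-25,-30,3],0],
    [130,[-25,-30,3],0],
    [130,[0,0,0],-6.7],
    [130,[0,0,0],0],
  ],
)

```text
time: 2.6
tool_pos: [0.5065, -0.2413, 0.1523]
ee_rot: [3.141, -0.002, 3.011]
wrist_force: [-0.1, -0.2, -0.0]
width: 0.0465
finger_force: 0.0
```

```bash
cat >> h.py <<'E'
def to(x,y,z,yaw):
    o=robot.get_obs(); p=o["tool_pos"]; w=o["ee_rot"][2]; d=(np.array([x,y,z])-p)*1000
    print("now",p.round(4),"yaw",np.degrees(w).round(1),"rp",np.degrees(o["ee_rot"][:2]).round(2),"w",round(o["width"],4),"t",o["time"],"j",o["joint_positions"].round(2))
    t=(np.degrees(w)-yaw+180)%360-180
    print("tool delta",np.round([d[0]*np.cos(w)+d[1]*np.sin(w),d[0]*np.sin(w)-d[1]*np.cos(w),-d[2]],1),"twist",round(t,1))
E
python3 - <<'E'
from h import *
to(.513,-.243,.06,172.6)
crop("scene",295,190,110,100,5.5,"c2s")
E
```

```text
now [ 0.5065 -0.2413  0.1523] yaw 172.5 rp [ 1.7994e+02 -1.1000e-01] w 0.0465 t 2.6 j [-0.55  0.14  1.45  0.    1.56 -1.99]
tool delta [-6.6 -0.8 92.3] twist -0.1
```

View pics/c2s.png

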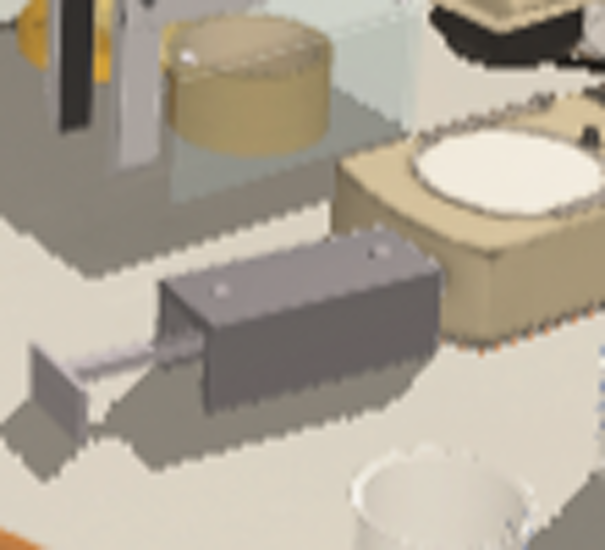

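The crop shows the open fingers at upper left and an unobstructed view of the blade, (32,345) to (85,392), and its shaft. The pose matches the first reading, so I'll descend and grip.

Call:
carry_out(
  increments=[
    [130,[-7,-1,30],0],
    [130,[0,0,35],0],
    [130,[0,0,35],0],
    [130,[0,0,20],0],
    [130,[0,0,12],0],
    [130,[0,0,0],0],
    [255,[0,0,0],0],
    [255,[0,0,0],0],
  ],
)

```text
time: 3.45
tool_pos: [0.5148, -0.2429, 0.0235]
ee_rot: [-3.14, 0.003, 3.013]
wrist_force: [0.4, 0.4, -0.0]
width: 0.0333
finger_force: 0.0
```

Call:
carry_out(
  increments=[
    [255,[0,0,0],0],
    [255,[0,0,0],0],
    [255,[0,0,0],0],
  ],
)

```text
time: 3.75
tool_pos: [0.5139, -0.2425, 0.0221]
ee_rot: [-3.141, 0.001, 3.013]
wrist_force: [-0.4, 1.7, 5.1]
width: 0.0099
finger_force: 29.1
```

Call:
carry_out(
  increments=[
    [255,[5,0,-1],0],
    [255,[10,0,0],0],
    [255,[15,0,0],0],
    [255,[20,0,0],0],
    [255,[20,0,0],0],
    [255,[20,0,0],0],
    [255,[20,0,0],0],
    [255,[15,0,0],0],
  ],
)

```text
time: 4.55
tool_pos: [0.3877, -0.2258, 0.0221]
ee_rot: [3.141, -0.001, 3.012]
wrist_force: [0.5, 0.4, -0.2]
width: 0.0095
finger_force: 30.0
```

Call:
carry_out(
  increments=[
    [255,[10,0,0],0],
    [255,[0,0,0],0],
    [255,[0,0,0],0],
  ],
)

```text
time: 4.85
tool_pos: [0.3795, -0.2251, 0.0225]
ee_rot: [3.142, 0.0, 3.012]
wrist_force: [-0.5, -0.6, -0.8]
width: 0.0097
finger_force: 30.0
```

```bash
python3 - <<'E'
from h import *
to(.385,-.226,.02,172.6)
crop("scene",240,200,150,110,5.3,"c3s")
E
```

```text
now [ 0.3795 -0.2251  0.0225] yaw 172.6 rp [1.8e+02 1.0e-02] w 0.0097 t 4.85 j [-0.66 -0.02  1.89  0.    1.27 -2.11]
tool delta [-5.5 -0.2  2.5] twist -0.0
```

View pics/c3s.png

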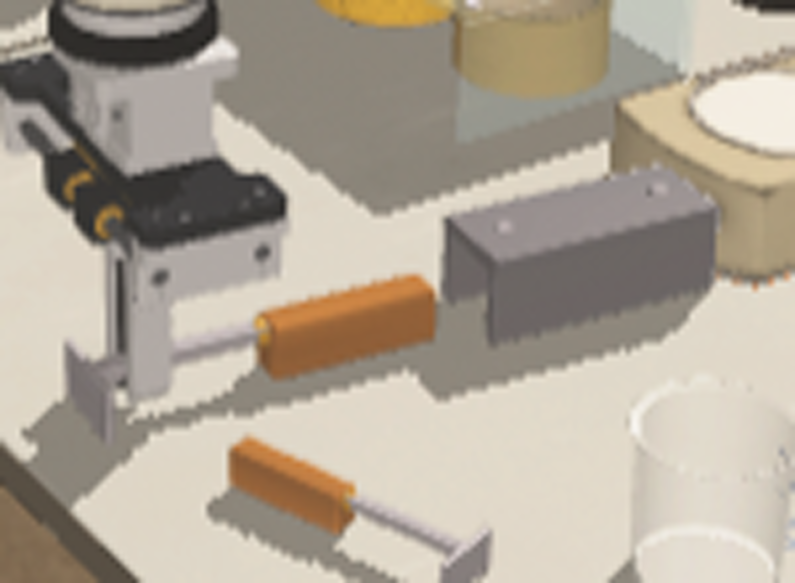

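The rake is fully out and lying in front of the dock, its handle running from (262,340) to (435,310). The blade at (90,390) is still on the table. I'll release it, check the set-down, and move over the handle.

Call:
carry_out(
  increments=[
    [255,[0,0,1],0],
    [180,[0,0,0],0],
    [180,[0,0,0],0],
    [180,[0,0,0],0],
    [130,[0,0,-20],0],
    [130,[0,0,-35],0],
    [130,[-15,0,-20],0],
    [130,[-30,0,0],0],
  ],
)

```text
time: 5.7
tool_pos: [0.426, -0.2323, 0.1005]
ee_rot: [-3.138, 0.006, 3.012]
wrist_force: [-0.3, 0.2, 0.7]
width: 0.0458
finger_force: 0.0
```

Call:
carry_out(
  increments=[
    [130,[-35,0,0],0],
    [130,[-27,0,0],0],
    [130,[0,0,0],0],
    [130,[0,0,0],0],
  ],
)

```text
time: 6.1
tool_pos: [0.4853, -0.2385, 0.0957]
ee_rot: [3.141, -0.002, 3.013]
wrist_force: [-0.8, 0.8, -0.5]
width: 0.0461
finger_force: 0.0
```

```bash
python3 - <<'E'
from h import *
to(.4866,-.239,.02,172.6)
crop("scene",240,200,150,110,5.3,"c4s")
c=np.array([.4866,-.239]);a=np.array([-.992,.129]);b=np.array([.129,.992])
for x,y in((45,11),(45,-11),(-45,11),(-45,-11),(135,25),(135,-25)):
    p=c+a*x/1000+b*y/1000; print(x,y,((proj("scene",[*p,.03])-[239.6,199.6])*5.3).round())
E
```

```text
now [ 0.4853 -0.2385  0.0957] yaw 172.7 rp [ 1.7996e+02 -1.1000e-01] w 0.0461 t 6.1 j [-0.56  0.13  1.58 -0.    1.44 -2.  ]
tool delta [-1.3 -0.4 75.7] twist 0.1
45 11 [248. 313.]
45 -11 [269. 335.]
-45 11 [414. 272.]
-45 -11 [436. 293.]
135 25 [ 63. 342.]
135 -25 [105. 395.]
```

View pics/c4s.png

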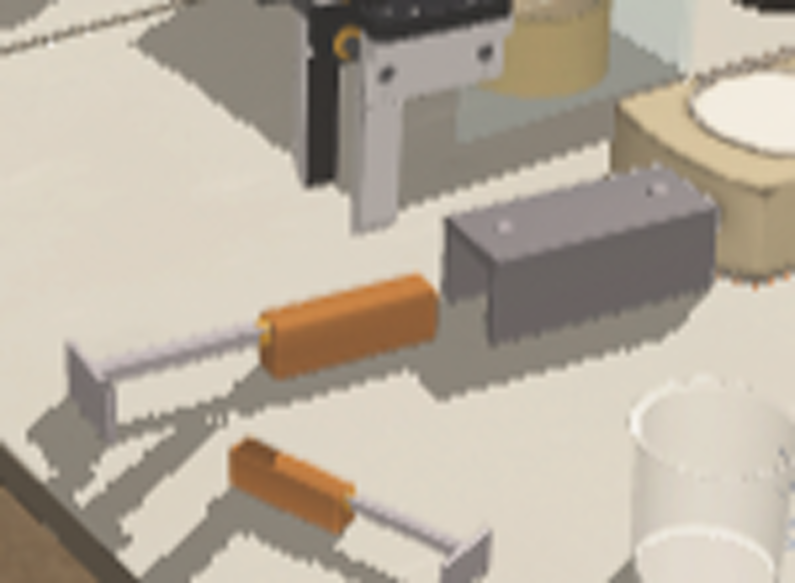

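The rake rests flat, with the blade at (68,343) to (115,388) and the handle ending at (438,288), about 3 mm from the prediction. I'll descend and take the handle.

Call:
carry_out(
  increments=[
    [130,[0,2,25],0],
    [130,[0,0,30],0],
    [130,[0,0,15],0],
    [130,[0,0,5],0],
    [130,[0,0,0],0],
    [255,[0,0,0],0],
    [255,[0,0,0],0],
    [255,[0,0,0],0],
  ],
)

```text
time: 6.95
tool_pos: [0.4867, -0.2373, 0.0227]
ee_rot: [-3.141, 0.002, 3.013]
wrist_force: [-0.6, -0.5, 0.1]
width: 0.0256
finger_force: 0.0
```

Call:
carry_out(
  increments=[
    [255,[0,0,0],0],
    [255,[0,0,0],0],
    [255,[0,0,-15],0],
    [255,[0,0,-25],0],
    [255,[0,0,-30],0],
    [255,[0,0,-30],0],
    [255,[0,0,0],0],
  ],
)

```text
time: 7.65
tool_pos: [0.4885, -0.2382, 0.1261]
ee_rot: [-3.138, 0.008, 3.013]
wrist_force: [-0.1, 0.4, -1.3]
width: 0.0218
finger_force: 30.0
```

```bash
python3 - <<'E'
from h import *
to(.45,.08,.12,172.6)
E
```

```text
now [ 0.4885 -0.2382  0.1261] yaw 172.6 rp [-179.8     0.48] w 0.0218 t 7.65 j [-0.56  0.1   1.54  0.    1.49 -2.  ]
tool delta [ 79.  310.6   6.1] twist 0.0
```

Call:
carry_out(
  increments=[
    [255,[5,20,0],0],
    [255,[10,35,0],0],
    [255,[11,45,0],0],
    [255,[11,45,0],0],
    [255,[11,45,0],0],
    [255,[11,45,0],0],
    [255,[11,45,0],0],
    [255,[9,30,0],0],
  ],
)

```text
time: 8.45
tool_pos: [0.4457, 0.0834, 0.1195]
ee_rot: [3.141, -0.003, 3.015]
wrist_force: [0.1, 0.1, -0.9]
width: 0.0223
finger_force: 30.0
```

Call:
carry_out(
  increments=[
    [255,[0,0,0],5],
    [255,[0,0,0],8],
    [255,[0,0,0],8],
    [255,[0,0,0],8],
    [255,[0,0,0],8],
    [255,[0,0,0],8],
    [255,[0,0,0],8],
    [255,[0,0,0],8],
  ],
)

```text
time: 9.25
tool_pos: [0.4463, 0.0808, 0.1193]
ee_rot: [-3.138, -0.001, 1.942]
wrist_force: [-1.1, -0.2, -1.2]
width: 0.0217
finger_force: 30.0
```

Call:
carry_out(
  increments=[
    [255,[0,0,0],8],
    [255,[0,0,0],8],
    [255,[0,0,0],8],
    [255,[0,0,0],8],
    [255,[0,0,0],8],
    [255,[0,0,0],8],
    [255,[0,0,0],8],
    [255,[0,0,0],8],
  ],
)

```text
time: 10.05
tool_pos: [0.4463, 0.0808, 0.1193]
ee_rot: [-3.139, 0.002, 0.825]
wrist_force: [-0.3, -0.1, -1.9]
width: 0.022
finger_force: 30.0
```

Call:
carry_out(
  increments=[
    [255,[0,0,0],8],
    [255,[0,0,0],8],
    [255,[0,0,0],8],
    [255,[0,0,0],8],
    [255,[0,0,0],8],
    [255,[0,0,0],8],
    [255,[0,0,0],0],
    [255,[0,0,0],0],
  ],
)

```text
time: 10.85
tool_pos: [0.4467, 0.0808, 0.1201]
ee_rot: [-3.142, 0.002, -0.004]
wrist_force: [0.1, 0.3, -1.3]
width: 0.0216
finger_force: 30.0
```

```bash
python3 - <<'E'
from h import *
to(.45,.085,.046,0)
crop("scene",240,150,140,105,5.7,"c5s")
c=np.array([.453,.085])
E
```

```text
now [0.4467 0.0808 0.1201] yaw -0.2 rp [-1.8e+02  1.4e-01] w 0.0216 t 10.85 j [ 0.05 -0.08  1.74  0.    1.49  1.63]
tool delta [ 3.3 -4.2 74.1] twist -0.2
```

View pics/c5s.png

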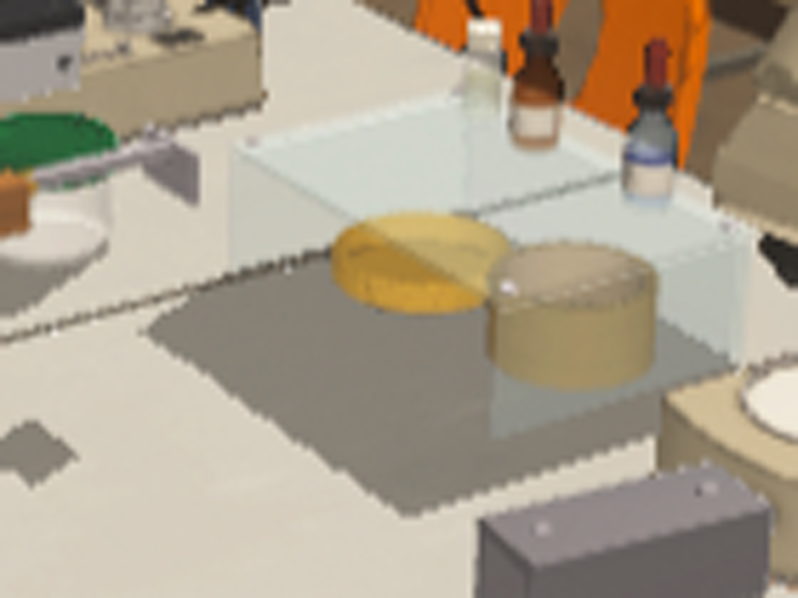

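The crop shows the rake held blade forward: blade top corners near (143,135) and (198,160), lower right corner (197,203). The lid spans columns 332 to 512 and rows 212 to 313, left of the tape. I'll check the tilt and refine the lid position.

```bash
python3 - <<'E'
from h import *
P=lambda p:((proj("scene",p)-[239.6,149.6])*5.7).round(1)
for z in(.0975,.1275):
  for y in(.025,-.025): print("blade",z,y,P([.5825,.0808+y,z]))
a=np.linspace(0,2*np.pi,90)
for c in((.7505,.0855),(.7505,.081),(.755,.084)):
  r=np.array([P([c[0]+.0525*np.cos(t),c[1]+.0525*np.sin(t),z]) for t in a for z in(.0,.019)])
  print(c,r.min(0),r.max(0))
for c in((.667,.157),(.667,-.099),(.839,-.099)): print("riser",P([*c,.08]),P([*c,0]))
E
```

```text
blade 0.0975 0.025 [150.8 175.5]
blade 0.0975 -0.025 [199.7 206.2]
blade 0.1275 0.025 [150. 124.]
blade 0.1275 -0.025 [199.3 153.7]
(0.7505, 0.0855) [328.5 215.4] [511.2 320.6]
(0.7505, 0.081) [332.9 217.9] [516.  323.5]
(0.755, 0.084) [336.4 214.6] [519.  319.7]
riser [231.2 143.8] [231.3 270.8]
riser [503.7 304.2] [497.6 443.8]
riser [760. 230.] [748.6 363.9]
```

The blade is level and 135 mm ahead as expected, and the lid refines to about (0.753,0.088). I'll lower to entry height and go in over the lid's wall.

Call:
carry_out(
  increments=[
    [255,[0,-7,15],0],
    [255,[0,0,25],0],
    [255,[0,0,20],0],
    [255,[0,0,6],0],
    [255,[0,0,0],0],
  ],
)

```text
time: 11.4
tool_pos: [0.4466, 0.0877, 0.0544]
ee_rot: [3.142, 0.003, -0.006]
wrist_force: [-0.1, 0.1, -1.5]
width: 0.0218
finger_force: 30.0
```

Call:
carry_out(
  increments=[
    [255,[10,0,0],0],
    [255,[20,0,0],0],
    [255,[20,0,0],0],
    [255,[10,0,0],0],
    [255,[0,0,0],0],
    [255,[0,0,0],0],
  ],
)

```text
time: 12.0
tool_pos: [0.5075, 0.0874, 0.0557]
ee_rot: [-3.141, 0.0, -0.007]
wrist_force: [-0.7, 0.7, -1.0]
width: 0.0219
finger_force: 30.0
```

```bash
python3 - <<'E'
from h import *
to(.617,.088,.0535,0)
E
```

```text
now [0.5075 0.0874 0.0557] yaw -0.4 rp [-1.7999e+02  1.0000e-02] w 0.0219 t 12.0 j [0.06 0.1  1.69 0.   1.35 1.64]
tool delta [109.5  -1.3   2.2] twist -0.4
```

Call:
carry_out(
  increments=[
    [255,[10,-1,2],-0.4],
    [255,[20,0,0],0],
    [255,[20,0,0],0],
    [255,[20,0,0],0],
    [255,[20,0,0],0],
    [255,[15,0,0],0],
    [255,[5,0,0],0],
    [255,[0,0,0],0],
  ],
)

```text
time: 12.8
tool_pos: [0.6177, 0.0884, 0.0531]
ee_rot: [-3.141, 0.001, 0.0]
wrist_force: [0.1, -0.1, -1.3]
width: 0.0215
finger_force: 30.0
```

```bash
python3 - <<'E'
from h import *
to(.617,.088,.028,0)
a=robot.snapshot("scene")[155:255,250:390]; b=robot.snapshot("top")[150:240,250:350]
f=lambda i:cv2.resize(i,(400,400*i.shape[0]//i.shape[1]),interpolation=cv2.INTER_CUBIC)
a,b=f(a),f(b); out=np.zeros((400,800,3),np.uint8); out[:a.shape[0],:400]=a; out[:b.shape[0],400:]=b
cv2.imwrite("pics/c6.png",out)
E
```

```text
now [0.6177 0.0884 0.0531] yaw 0.0 rp [-1.7999e+02  3.0000e-02] w 0.0215 t 12.8 j [0.05 0.33 1.41 0.   1.39 1.62]
tool delta [-0.7  0.4 25.1] twist 0.0
```

View pics/c6.png

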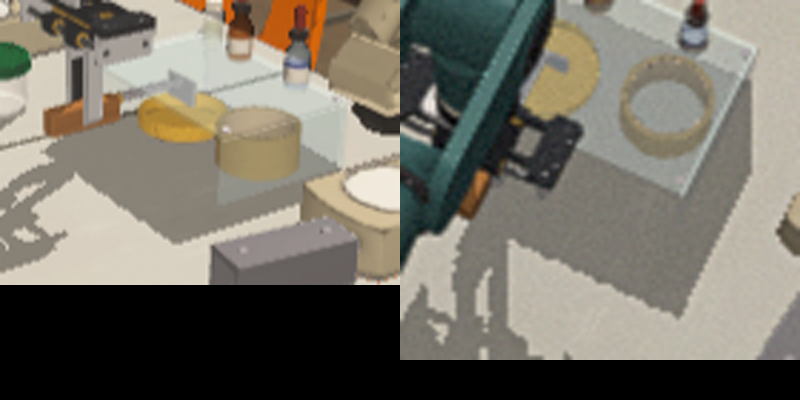

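In both views the blade, at (182,85) left and (557,63) right, is inside the riser above the middle of the lid. I'll lower it into the lid.

Call:
carry_out(
  increments=[
    [255,[0,0,8],0],
    [255,[0,0,8],0],
    [255,[0,0,6],0],
    [255,[0,0,4],0],
    [255,[0,0,0],0],
    [255,[0,0,0],0],
  ],
)

```text
time: 13.5
tool_pos: [0.6176, 0.0883, 0.0274]
ee_rot: [-3.141, 0.0, 0.0]
wrist_force: [0.4, -0.2, -1.1]
width: 0.0218
finger_force: 30.0
```

Call:
carry_out(
  increments=[
    [255,[-5,0,0],0],
    [255,[-7,0,0],0],
    [255,[-7,0,0],0],
    [255,[-7,0,0],0],
    [255,[-7,0,0],0],
    [255,[-7,0,0],0],
    [255,[-10,0,0],0],
    [255,[-10,0,0],0],
  ],
)

```text
time: 14.3
tool_pos: [0.5569, 0.0883, 0.0276]
ee_rot: [-3.141, -0.0, 0.0]
wrist_force: [0.3, -0.4, -1.4]
width: 0.0218
finger_force: 30.0
```

Call:
carry_out(
  increments=[
    [255,[-10,0,0],0],
    [255,[-10,0,0],0],
    [255,[-10,0,0],0],
    [255,[-10,0,0],0],
    [255,[-10,0,0],0],
    [255,[-10,0,0],0],
    [255,[-10,0,0],0],
    [255,[-10,0,0],0],
  ],
)

```text
time: 15.1
tool_pos: [0.4768, 0.0883, 0.0275]
ee_rot: [-3.142, -0.0, 0.0]
wrist_force: [1.0, -0.6, -1.3]
width: 0.0216
finger_force: 30.0
```

Call:
carry_out(
  increments=[
    [255,[-10,0,0],0],
    [255,[-10,0,0],0],
    [255,[-10,0,0],0],
    [255,[-10,0,0],0],
    [255,[-10,0,0],0],
    [255,[-10,0,0],0],
    [255,[-6,0,0],0],
    [255,[0,0,0],0],
  ],
)

```text
time: 15.9
tool_pos: [0.4105, 0.0883, 0.0273]
ee_rot: [-3.141, 0.001, 0.0]
wrist_force: [-0.3, -0.7, -1.4]
width: 0.0217
finger_force: 30.0
```

```bash
python3 - <<'E'
from h import *
to(.408,.088,.0274,0)
a=robot.snapshot("scene")[155:255,225:365]; b=robot.snapshot("top")[150:250,220:340]
f=lambda i:cv2.resize(i,(400,400*i.shape[0]//i.shape[1]),interpolation=cv2.INTER_CUBIC)
a,b=f(a),f(b); out=np.zeros((400,800,3),np.uint8); out[:a.shape[0],:400]=a; out[:b.shape[0],400:]=b
cv2.imwrite("pics/c7.png",out)
E
```

```text
now [0.4105 0.0883 0.0273] yaw 0.0 rp [-1.7999e+02  4.0000e-02] w 0.0217 t 15.9 j [ 0.08 -0.08  1.93  0.    1.29  1.65]
tool delta [-2.5  0.3 -0.1] twist 0.0
```

View pics/c7.png

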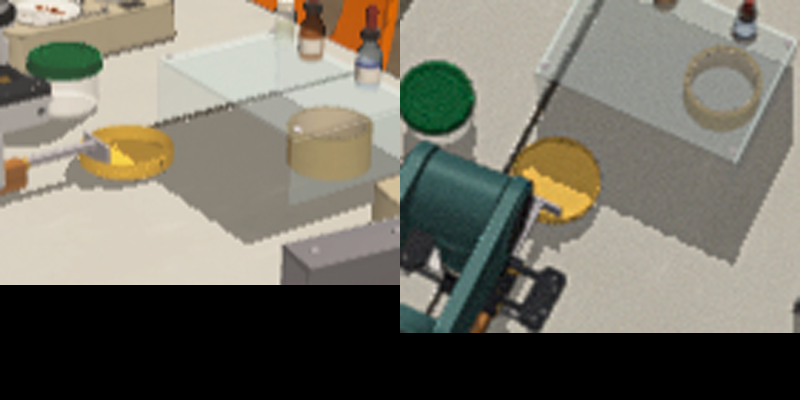

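The lid is in front of the riser: left view columns 78 to 173, open side up, with the blade against its near wall. I'll free the blade, lift it, and carry the rake to the open table on the right.

Call:
carry_out(
  increments=[
    [255,[6,0,0],0],
    [255,[6,0,0],0],
    [255,[0,0,-15],0],
    [255,[0,0,-25],0],
    [255,[0,0,-25],0],
    [255,[0,0,0],0],
    [255,[0,15,0],0],
    [255,[0,30,0],0],
  ],
)

```text
time: 16.8
tool_pos: [0.4236, 0.0439, 0.0913]
ee_rot: [-3.141, 0.001, 0.003]
wrist_force: [0.1, -0.5, -0.4]
width: 0.0215
finger_force: 30.0
```

Call:
carry_out(
  increments=[
    [255,[0,35,0],0],
    [255,[0,35,0],0],
    [255,[0,35,0],0],
    [255,[0,20,0],0],
    [255,[0,0,0],0],
    [255,[0,0,20],0],
    [255,[0,0,25],0],
    [255,[0,0,15],0],
  ],
)

```text
time: 17.6
tool_pos: [0.4223, -0.0804, 0.0297]
ee_rot: [-3.14, 0.004, 0.001]
wrist_force: [-0.4, -0.1, -0.3]
width: 0.0219
finger_force: 30.0
```

Call:
carry_out(
  increments=[
    [255,[0,0,5],0],
    [255,[0,0,2],0],
    [255,[0,0,0],0],
    [255,[0,0,0],0],
  ],
)

```text
time: 18.0
tool_pos: [0.4245, -0.0817, 0.0264]
ee_rot: [3.141, -0.002, 0.001]
wrist_force: [0.2, -0.6, -1.8]
width: 0.0218
finger_force: 30.0
```

Still about 3–4 mm up; lower gently until it touches.

Call:
carry_out(
  increments=[
    [255,[0,0,2],0],
    [255,[0,0,1],0],
    [255,[0,0,1],0],
    [255,[0,0,0],0],
    [255,[0,0,0],0],
  ],
)

```text
time: 18.5
tool_pos: [0.424, -0.0818, 0.0225]
ee_rot: [3.141, -0.001, 0.0]
wrist_force: [-2.2, 1.7, 5.1]
width: 0.0217
finger_force: 30.0
```

Contact (force up). Release and retreat.

Call:
carry_out(
  increments=[
    [180,[0,0,0],0],
    [160,[0,0,0],0],
    [130,[0,0,0],0],
    [130,[0,0,0],0],
    [130,[0,0,-10],0],
    [130,[0,0,-30],0],
    [130,[0,0,-40],0],
    [130,[0,0,-40],0],
  ],
)

```text
time: 19.3
tool_pos: [0.4232, -0.0816, 0.1431]
ee_rot: [-3.141, 0.0, 0.0]
wrist_force: [0.3, 0.5, 0.8]
width: 0.0459
finger_force: 0.0
```

Call:
carry_out(
  increments=[
    [130,[-20,0,-40],0],
    [130,[-40,0,-20],0],
    [130,[-40,0,0],0],
    [130,[0,0,0],0],
    [130,[0,0,0],0],
  ],
)

```text
time: 19.8
tool_pos: [0.3237, -0.0818, 0.2023]
ee_rot: [3.141, -0.003, -0.0]
wrist_force: [0.1, 0.1, 0.2]
width: 0.0459
finger_force: 0.0
```

```bash
python3 - <<'E'
from h import *
to(.42,-.08,.2,0)
crop("scene",225,145,180,135,4.4,"c8")
E
```

```text
now [ 0.3237 -0.0818  0.2023] yaw -0.0 rp [ 1.7995e+02 -1.7000e-01] w 0.0459 t 19.8 j [-0.42 -0.42  1.84  0.    1.72  1.15]
tool delta [96.3 -1.9  2.3] twist -0.0
```

View pics/c8.png

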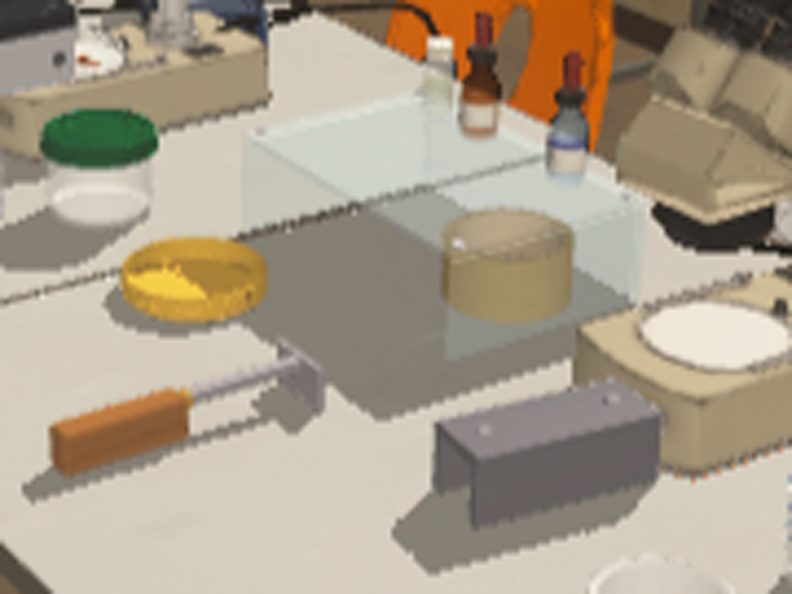

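The lid sits open side up at (194,280), in front of the riser. The rake lies flat from (55,445) to (320,380), clear of everything, and the tape and jar have not moved. I'll check the lid clearance numerically and hand in.

```bash
python3 - <<'E'
from h import *
c=px("scene",224.6+194/4.4,144.6+280/4.4,.0095); print(c, "back edge",c[0]+.0525)
if c[0]+.0525<.652: print(robot.close_job())
E
```

```text
[0.5802671  0.08835547 0.0095    ] back edge 0.6327671016477523
the job is handed in; nothing more can be done
None
```

The job is handed in at about 20 s: by my measurement the lid is open side up on the table about 30 mm in front of the riser, the rake lies flat in the open, and the arm touched nothing else.

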